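Build the sieve stack on the shaker and hold it down

ROBOT

A 6-joint arm with a two-finger parallel gripper is mounted at the origin on the work surface. World frame = base frame: x ahead of the robot, y to its left, z up, the work surface at z = 0. Lengths are in m, angles in rad, forces in N, time in s.
With the tool pointing down it reaches from about 0.425 to 0.925 m from the base axis. Payload 12.5 kg.
Tool frame: the origin (TCP) lies midway between the tips of the shut fingers; the grasp point (between the pads) lies 19 mm behind it; z points along the fingers, y is the line along which they close (so a half turn about z gives the same grasp; the last joint's range is limited). The gripper opens to 85 mm and grips with 20 to 120 N. Pads are 22 mm wide; open, the fingers measure 114 mm over their backs; the gripper's body (76 mm by 85 mm) begins 54 mm behind the grasp point. The pads swing forward as they close: fully open they stand 13 mm farther back than shut.
Start: joints at [1.089, 0.491, 1.559, -0, 1.092, -0.106], TCP at [0.229, 0.581, 0.231] pointing down, gripper open.
Joint ranges: [-3.1, 3.1], [-0.84, 2.19], [0.05, 2.79], [-1.13, 4.28], [0.06, 2.93], [-2.69, 2.69]. Speed limits (rad/s): [2.22, 2.22, 2.79, 3.14, 3.14, 3.14].

INTERFACE

Orientations are given as a unit quaternion [x, y, z, w].
In Python, from workcell import bot, cams, find_in gives the robot as it stands. The module is installed in compiled form; this text tells all that it offers.
- The arm moves only by the tool carry_out, never from a script. Its argument "commands" is a list of rows, each an object with "offset": the shift along the tool's x, y, z in cm, a list of three; "rotation": the turn, a rotation vector about the tool's x, y, z in degrees, a list of three; "fingers": the closure, from 0 (fully open) to 1 (shut). In form: [{"offset": [x, y, z], "rotation": [ax, ay, az], "fingers": fingers}, ...]. A call has 1 to 5 rows; each row shifts and turns the commanded pose from where the row before left it, along the tool's axes as they then stand; what a row does not reach is not made up. A row lasts 1/12 s, in which the tool goes at most 41.7 mm and 7.16 degrees, less where a joint would pass 70% of its speed; a pose out of reach is approached as far as the arm can. A call is refused whole if a number of a shift passes 4.17 or a number of a turn 7.16, either way. A call with a gripper value outside its range is refused whole. The fingers move at their own pace and stop on an object; "squeeze" is the grip in N (left out, the last holds). Time passes only in rows, so rows that do not move let the fingers close. It gives the time, the measured TCP pose, the force, the opening and the grip force at its end, in the units of the state.
- bot.get_state(): the state, without advancing time (a new reading comes with each control period).
- cams.read_camera(name): name is "side" or "top"; returns the picture (400x640x3 uint8, red, green, blue); there is no depth.
- cams.camera_info(name): a dict with "mtx" (3x3 intrinsics, pixels), "view" (4x4, takes a point from world to camera coordinates). Camera axes: x right, y up, looking along -z (the intrinsics and any distortion apply to the point x, -y, -z); pixel columns grow to the right and rows downward; lengths in m; the calibration is good to about 2 mm. A picture is of the moment at which its call begins. camera_info takes no time and is no camera call.
- bot.job_done(): hands the job in; it is judged then, once.
Trained networks look in the newest picture that a camera, given by its name, has taken for a name from the list of things; names that differ only in an ending like _2 or _b are one class to them, and where a whole thing is asked for, a point or a joint stands for the part that bears it (a point fixed in the world has none). Each returns a list of dicts, best first, with "confidence" (0 to 1); they miss things now and then, are a little off and sometimes report something else, mostly with a low value. They report only what shows in the picture. A call takes as long as a camera call. They do not tell look-alikes from the thing itself.
- find_in(label, camera): "position" ([x, y, z] in m, in the coordinates of the camera as it stood for that picture, good to about 4 mm: the middle of the surface that is visible of it).
The state is a dict: "t": time; "joints": joint angles; "joint_vel": joint speeds; "tau": joint torques, N m; "tool_pos": TCP position; "eef_rot": TCP orientation; "ft_force": force on the tool from outside, world axes, zero at the start; "torque": the same for the moment, N m; "grip_width": finger opening in m; "finger_force": force on a finger pad.
Only numpy, scipy, OpenCV 4.12 (cv2) and the standard library are available. Lean on these libraries where they do the work, as an engineer would, in place of code of your own. Each camera call takes 0.05 s, during which the arm holds its last target. There are 200 camera calls.

TASK

Build the sieve stack on the little shaker, piece by piece from the bottom up: first the pan in the shaker's round seat, then the shallow fine sieve, then the tall coarse sieve, then the lid, each seated level in the one below. The hold-down arm may be standing open or shut: swing it back first if it is in the way, and at the end lower it so that its rubber foot rests on the lid's knob. Leave the bottle, the tape roll and the vial where they are.

Things in the scene. Friction and masses are not known exactly. Their poses are not given: they have to be found in the camera images.
- pan_mid (a point): Collecting pan: open stainless cup with a plain smooth floor, no mesh; 56 mm diameter, 30 mm tall, bore 50 mm, on a wider foot flange 68 mm across and 4 mm thick. Point on its axis half-way up, 15 mm above its underside; z up. Grasp the 56 mm outside, above the flange. 0.12 kg.
- fine_mid (a point): Fine sieve, the shallow one: steel ring 56 mm diameter, bore 50, 28 mm tall, close grey mesh inside. Below, a 44 mm skirt 6 mm deep (foot tapered to 38) drops into the bore of the piece beneath; the 56 mm shoulder rests on that rim. On the bench it stands on the skirt. Point on its axis half-way up, 14 mm above the underside; z up. On the pan, its underside is 24 mm above the pan's.
- coarse_mid (a point): Coarse sieve, the tall one: steel ring 56 mm diameter, bore 50, 38 mm tall, wide 8 mm mesh, dark beneath. Same 6 mm skirt below as the fine sieve; stands on it on the bench. Point on its axis half-way up, 19 mm above the underside; z up. Grasp the 56 mm outside. On the fine sieve, its underside is 22 mm above the fine sieve's.
- lid_mid (a point): Lid: steel disc 56 mm diameter with the same 6 mm skirt below; disc top 10 mm above its underside, then a black middle knob 18 mm diameter from 10 to 36 mm. Point on its axis 18 mm above the underside; z up. Grasp the knob with the fingertips, clear of the disc. On the coarse sieve, its underside is 32 mm above the coarse sieve's.
- shaker_seat (a point): Fixed sieve shaker, white box. Point: centre of its round seat's floor, 45 mm above the bench; collar around it 76 mm inside, 88 outside, 4 high. z up; +y points to the arm's hinge post, -x to the blue front panel. Hinge axis: along x, 110 mm to +y, 125 mm above the point. Post: y 104 to 126 mm, 42 mm wide, 135 mm above the point. Box 170 mm in x, y -85 to 155 mm.
- hold_down (a joint): Hold-down arm's angle (rad), any at the start. 0: level over the seat along its -y, rubber foot just on the knob of a full stack. Grows as it swings up: 1.57 upright, 2.3 leaning away (stop); lower stop -0.12. Stiff, damped: above 1.0 it stays put, below it sinks slowly and rests by its weight. Some 3 N at the handle moves it. Bar 16 x 10 mm, 28 mm foot 110 mm from the hinge, 11 mm below its line.
- hold_down_grip (a point): Arm's handle: red round rod, 12 mm diameter, parallel to the hinge axis and 150 mm from it, at the arm's end, jutting to the shaker's -x side. Point on the rod's axis, 43 mm to -x of the arm's middle plane; rod free from 8 to 66 mm out. Pinched across from above it can be carried round the hinge with the gripper kept pointing down, the rod turning in the fingers.
- reagent_mid (a point): Bystander: white bottle with blue cap, 60 mm in diameter, 105 mm tall; point half-way up. Leave alone.
- tape_mid (a point): Bystander: yellow roll of tape lying flat, 96 mm in diameter, 45 mm high; point half-way up. Leave alone.
- vial_mid (a point): Bystander: small glass vial with black cap, 28 mm in diameter, 55 mm tall; point half-way up. Leave alone.
Things that resemble listed ones, but are neither listed nor needed, are in the scene too. Leave any brown or yellow look-alike of the part that bears coarse_mid alone.

How it is judged:
On the way, in this order (a step that is already met when the one before it is completed fails the run):
1. the pan stands in the shaker's seat (horizontal distance between pan_mid and shaker_seat below 0.007 m and z of pan_mid in the frame of shaker_seat between 0.012 and 0.018 m and angle between pan_mid's own z axis and vertical below 0.08 rad), for 0.2 s.
2. the fine sieve is seated on the pan (all of step 1 and horizontal distance between fine_mid and pan_mid below 0.007 m and z of fine_mid in the frame of pan_mid between 0.02 and 0.026 m and angle between fine_mid's own z axis and vertical below 0.08 rad), for 0.2 s.
3. the coarse sieve is seated on the fine sieve (all of step 2 and horizontal distance between coarse_mid and fine_mid below 0.007 m and z of coarse_mid in the frame of fine_mid between 0.024 and 0.03 m and angle between coarse_mid's own z axis and vertical below 0.08 rad), for 0.2 s.
4. the lid is seated on the coarse sieve (all of step 3 and horizontal distance between lid_mid and coarse_mid below 0.007 m and z of lid_mid in the frame of coarse_mid between 0.028 and 0.034 m and angle between lid_mid's own z axis and vertical below 0.08 rad), for 0.2 s.
5. the hold-down arm rests on the lid (horizontal distance between lid_mid and coarse_mid below 0.007 m and z of lid_mid in the frame of coarse_mid between 0.028 and 0.034 m and angle between lid_mid's own z axis and vertical below 0.08 rad and value of joint hold_down between -0.05 and 0.05 rad), for 0.2 s.
At the end, for the whole second after the job is handed in: Pan in the seat, fine sieve on it, coarse sieve on that, lid on top, each within 7 mm sideways and 3 mm in height of seated on the one below and within 0.08 rad of level, at rest; hold-down arm within 0.05 rad of level, its foot on the knob (all of step 3 and all of step 5 and linear speed of each of pan, fine, coarse, lid below 0.02 m/s); the robot touches nothing.
It fails at once if the bottle is moved by more than 30 mm (distance of reagent_mid from where it was at the start of the episode above 0.03 m).
It fails at once if the tape roll is moved by more than 30 mm (distance of tape_mid from where it was at the start of the episode above 0.03 m).
It fails at once if the vial is moved by more than 30 mm (distance of vial_mid from where it was at the start of the episode above 0.03 m).
It also fails if it takes over 147 s, if anything falls off the work surface, if the arm or the gripper's body presses on something with over 40 N, if the wrist force passes 120 N, or if a joint passes its speed limit or range.

## Working session

There is one attempt and no reset: what is moved stays moved. The work goes in short steps, Python scripts to look and compute and a tool call to move; the robot and the scene stay as the last step left them, time stands still between calls to the robot, and variables do not carry over. Pictures are saved under pics/ and viewed, at most 14 in all, crops included, and the job is handed in when it is done.

Besides the shell and the picture viewer there is one more tool, called after "Call:" as name(argument=value, ...) on one line, values as JSON. carry_out: Moves the arm, as the interface text tells. Its arguments: {"type":"object","properties":{"commands":{"type":"array"},"squeeze":{"type":"number"}},"required":["commands"]}

```bash
mkdir -p pics; cat > h.py <<'E'
import numpy as np,cv2
from workcell import bot,cams,find_in
def pic(c,n):
    im=cams.read_camera(c); cv2.imwrite('pics/'+n,im[:,:,::-1]); return im
def find(l,c,conf=.2):
    V=np.linalg.inv(np.array(cams.camera_info(c)['view']))
    return [(np.round((V@np.r_[d['position'],1])[:3],4).tolist(),round(d['confidence'],2)) for d in find_in(l,c)]
def proj(p,c):
    i=cams.camera_info(c); q=(np.array(i['view'])@np.r_[p,1])[:3]; u=np.array(i['mtx'])@[q[0],-q[1],-q[2]]; return u[:2]/u[2]
def ray(uv,z,c):
    i=cams.camera_info(c); V=np.linalg.inv(np.array(i['view'])); k=np.linalg.inv(np.array(i['mtx']))@[uv[0],uv[1],1]
    d=V[:3,:3]@[k[0],-k[1],-k[2]]; o=V[:3,3]; return o+d*(z-o[2])/d[2]
E
python3 - <<'E'
from h import *
print({k:np.round(v,3).tolist() if k!='t' else v for k,v in bot.get_state().items()})
pic('top','t0.png');pic('side','s0.png')
for c in('top','side'):
    i=cams.camera_info(c);print(c,[k for k in i],np.round(i['mtx'],1).tolist(),np.round(np.linalg.inv(i['view'])[:3],3).tolist())
    for l in 'pan_mid fine_mid coarse_mid lid_mid shaker_seat hold_down hold_down_grip reagent_mid tape_mid vial_mid'.split(): print(l,find(l,c))
E
```

```text
{'t': 0.0, 'joints': [1.089, 0.492, 1.559, -0.0, 1.092, -0.106], 'joint_vel': [0.001, 0.0, 0.002, -0.001, -0.001, 0.0], 'tau': [0.003, -61.846, -26.159, -0.0, 0.004, 0.0], 'tool_pos': [0.229, 0.581, 0.231], 'eef_rot': [0.187, 0.982, -0.001, -0.0], 'ft_force': [-0.046, 0.271, 0.064], 'torque': [0.022, 0.009, 0.001], 'finger_force': 0.0, 'grip_width': 0.085}
top ['mtx', 'view'] [[362.5, 0.0, 318.5], [0.0, 362.5, 196.9], [0.0, 0.0, 1.0]] [[-0.019, 0.999, -0.047, 0.487], [-1.0, -0.018, 0.011, -0.054], [0.01, 0.047, 0.999, 0.959]]
pan_mid [([0.4732, -0.1967, 0.0013], 0.71)]
fine_mid [([0.5948, -0.0367, 0.0074], 0.75)]
coarse_mid [([0.3734, 0.063, 0.0105], 0.92), ([0.3333, -0.0784, 0.0108], 0.88), ([0.3585, -0.1768, 0.0096], 0.83), ([0.4368, -0.0491, 0.0094], 0.65)]
lid_mid [([0.6148, -0.1859, 0.0115], 0.73), ([0.5919, -0.0364, 0.0075], 0.44), ([0.4372, -0.0462, 0.0105], 0.34)]
shaker_seat []
hold_down [([0.5426, 0.1599, 0.1776], 0.98)]
hold_down_grip [([0.5448, 0.1677, 0.1849], 0.78)]
reagent_mid [([0.617, -0.3869, 0.0735], 0.63)]
tape_mid [([0.4432, -0.4124, 0.0463], 0.95)]
vial_mid []
side ['mtx', 'view'] [[416.3, 0.0, 320.4], [0.0, 416.3, 202.5], [0.0, 0.0, 1.0]] [[0.981, 0.128, -0.144, 0.432], [-0.193, 0.642, -0.742, -0.742], [-0.003, 0.756, 0.654, 0.706]]
pan_mid [([0.4733, -0.2005, 0.0073], 0.95)]
fine_mid [([0.5878, -0.034, 0.0127], 0.7)]
coarse_mid [([0.3593, -0.1662, 0.0218], 0.8), ([0.3298, -0.0812, 0.0233], 0.78), ([0.3726, 0.0578, 0.0284], 0.74), ([0.4337, -0.0433, 0.0245], 0.67)]
lid_mid [([0.6155, -0.1983, 0.0066], 0.6)]
shaker_seat [([0.5431, 0.1514, 0.0329], 0.64)]
hold_down [([0.5425, 0.1424, 0.1737], 0.86)]
hold_down_grip [([0.5415, 0.1455, 0.1748], 0.57)]
reagent_mid [([0.6119, -0.4196, 0.068], 0.97)]
tape_mid [([0.4407, -0.3913, 0.0435], 0.56)]
vial_mid [([0.752, -0.0699, 0.0371], 0.82)]
```

View pics/t0.png

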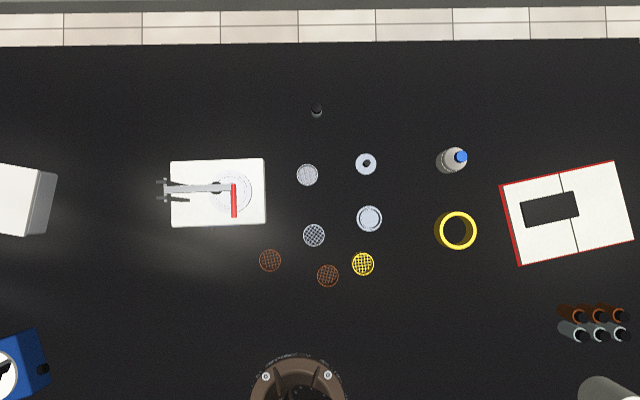

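View pics/s0.png

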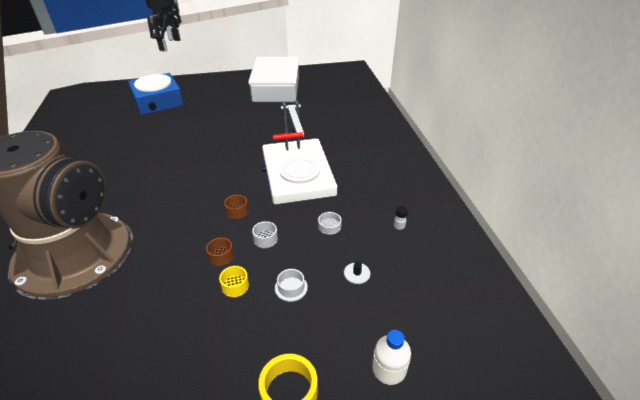

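Coarse-class candidates in the top view are silver (313,235), brown (270,260), brown (328,276) and yellow (362,264). Silver with the wide mesh fits the steel coarse sieve. I'll check this in one enlarged composite together with the shaker.

```bash
python3 - <<'E'
from h import *
t=cv2.imread('pics/t0.png');s=cv2.imread('pics/s0.png')
r=lambda im,x,y,w,h:cv2.resize(im[y:y+h,x:x+w],(400,300),interpolation=cv2.INTER_CUBIC)
cv2.imwrite('pics/c0.png',np.vstack([np.hstack([r(t,150,140,120,90),r(t,290,150,120,90)]),np.hstack([r(s,240,95,120,90),r(s,200,190,120,90)])]))
E
```

```text
(no output)
```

View pics/c0.png

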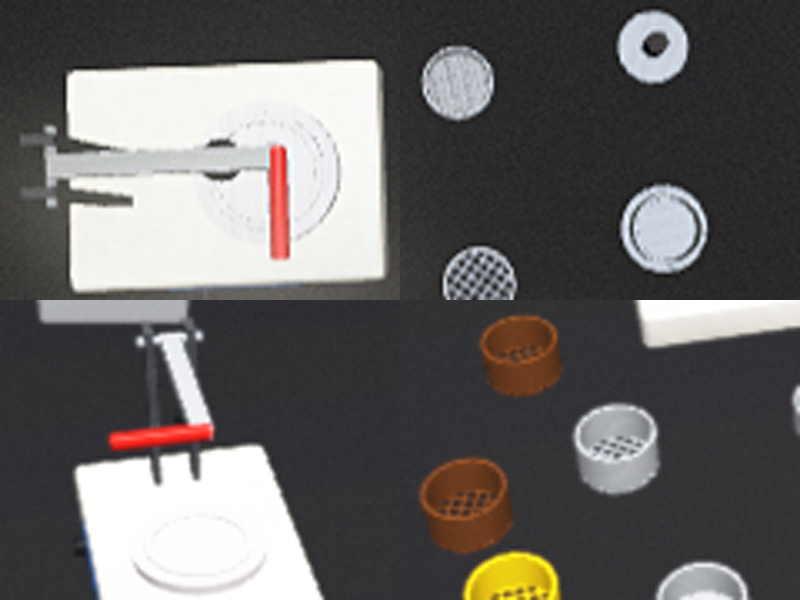

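```bash
python3 - <<'E'
from h import *
from scipy.optimize import least_squares
T=lambda x,y:(150+x*.3,140+y*.3); S=lambda x,y:(240+x*.3,95+(y-300)*.3)
c=[ray(T(*p),.045,'top') for p in[(66,72),(380,60),(386,278),(72,290)]]
print(np.round(c,4).tolist()); print('seat top',ray(T(267,171),.049,'top'),'side',ray(S(199,545),.049,'side'))
# local frame: yaw a, seat at (x,y,.045)
def pts(p):
    x,y,a,q=p;R=np.array([[np.cos(a),-np.sin(a),0],[np.sin(a),np.cos(a),0],[0,0,1]])
    W=lambda v:R@v+[x,y,.045]
    h=lambda o:W([o,.11-.15*np.cos(q),.125+.15*np.sin(q)])
    return W,h
def res(p):
    W,h=pts(p);r=[]
    for l,uv in[((-.085,.155),(72,290)),((.085,.155),(66,72)),((.085,-.085),(380,60)),((-.085,-.085),(386,278))]: r+=list(proj(W([*l,0]),'top')-T(*uv))
    r+=list(proj(W([0,0,.004]),'top')-T(267,171));r+=list(proj(W([0,0,.004]),'side')-S(199,545))
    r+=list(proj(h(-.066),'top')-T(281,258));r+=list(proj(h(-.066),'side')-S(112,440))
    return r
s=least_squares(res,[.54,.15,0,.3],loss='soft_l1');print(s.x,np.round(res(s.x),1));W,h=pts(s.x);print('grip',h(-.043),'hinge',W([0,.11,.125]))
for c,nm in(('top','t0'),('side','s0')):
    im=cv2.imread(f'pics/{nm}.png').astype(int)
    for n,uv,z in((('fine',(307,175),.028),('coarse',(313,235),.038),('pan',(369,218),.030),('lid',(366,164),.01)) if c=='top' else (('fine',(330,223),.028),('coarse',(265,235),.038),('pan',(291,284),.03),('lid',(357,273),.01))):
        w=18; u,v=uv; p=im[v-w:v+w,u-w:u+w]; m=(p.min(2)>85).astype(np.uint8)
        ys,xs=np.nonzero(m); b=[xs.min()+u-w,xs.max()+u-w,ys.min()+v-w,ys.max()+v-w]
        ctr=((b[0]+b[1])/2,(b[2]+b[3])/2); print(c,n,[int(t) for t in b],np.round(ray(ctr,z if c=='top' else z/2,c),4))
E
```

```text
[[0.6263, 0.3101, 0.045], [0.6314, 0.0724, 0.045], [0.466, 0.0698, 0.045], [0.4615, 0.3055, 0.045]]
seat top [0.54815653 0.15775577 0.049     ] side [0.54843865 0.14947712 0.049     ]
[0.54830902 0.15556362 0.01911821 0.04487543] [-1.4  0.5 -0.8 -1.6  0.1 -1.4  0.4  0.4  0.9 -0.1 -0.4 -1.3  2.3  0.
 -0.7 -0.3]
grip [0.50607868 0.11489988 0.17672905] hinge [0.54620615 0.26554352 0.17      ]
top fine [296, 317, 164, 185] [ 0.5894 -0.0341  0.028 ]
top coarse [303, 324, 224, 246] [ 0.4343 -0.0494  0.038 ]
top pan [356, 381, 205, 231] [ 0.4745 -0.191   0.03  ]
top lid [355, 376, 153, 174] [ 0.6177 -0.1897  0.01  ]
side fine [317, 341, 211, 234] [ 0.5897 -0.0335  0.014 ]
side coarse [252, 277, 221, 248] [ 0.4337 -0.0488  0.019 ]
side pan [274, 307, 268, 301] [ 0.4729 -0.2004  0.015 ]
side lid [343, 370, 262, 284] [ 0.6171 -0.1896  0.005 ]
```

Silver ring at top (313,235) has the wide mesh and is the real coarse sieve. The hold-down arm is almost shut (q≈0.04) over the seat, so it has to go back first. I'll turn the tool so its axes line up with the world, then go above the handle.

Call:
carry_out(commands=[{"offset": [0,0,-1],"rotation": [0,0,-7.16],"fingers": 0},{"offset": [0,0,-1],"rotation": [0,0,-7.16],"fingers": 0},{"offset": [0,0,-1],"rotation": [0,0,-7.16],"fingers": 0},{"offset": [-2.07,-3.58,0],"rotation": [0,0,0],"fingers": 0.2},{"offset": [-2.07,-3.58,0],"rotation": [0,0,0],"fingers": 0.4}], squeeze=30)

```text
t: 1.52
tool_pos: [0.2703, 0.5098, 0.2614]
eef_rot: [-0.001, 1.0, 0.0, 0.0]
ft_force: [1.6, -0.6, 0.8]
grip_width: 0.0637
finger_force: 0.0
```

Call:
carry_out(commands=[{"offset": [-2.07,-3.58,0],"rotation": [0,0,0],"fingers": 0.4},{"offset": [-2.07,-3.58,0],"rotation": [0,0,0],"fingers": 0.4},{"offset": [-2.07,-3.58,0],"rotation": [0,0,0],"fingers": 0.4},{"offset": [-2.07,-3.58,0],"rotation": [0,0,0],"fingers": 0.4},{"offset": [-2.07,-3.58,0],"rotation": [0,0,0],"fingers": 0.4}])

```text
t: 1.93
tool_pos: [0.3746, 0.3289, 0.2615]
eef_rot: [0.0, 1.0, 0.0, 0.0]
ft_force: [0.9, 1.3, 0.5]
grip_width: 0.0507
finger_force: 0.0
```

Call:
carry_out(commands=[{"offset": [-2.07,-3.58,0],"rotation": [0,0,0],"fingers": 0.4},{"offset": [-2.07,-3.58,0],"rotation": [0,0,0],"fingers": 0.4},{"offset": [-2.07,-3.58,0],"rotation": [0,0,0],"fingers": 0.4},{"offset": [-2.07,-3.58,0],"rotation": [0,0,0],"fingers": 0.4},{"offset": [-2.07,-3.58,0],"rotation": [0,0,0],"fingers": 0.4}])

```text
t: 2.35
tool_pos: [0.478, 0.1496, 0.2616]
eef_rot: [0.0, 1.0, 0.0, 0.0]
ft_force: [1.3, 0.9, 0.4]
grip_width: 0.0514
finger_force: 0.0
```

Call:
carry_out(commands=[{"offset": [-2.0,-3.5,0],"rotation": [0,0,0],"fingers": 0.4},{"offset": [0,0,3.4],"rotation": [0,0,0],"fingers": 0.4},{"offset": [0,0,3.4],"rotation": [0,0,0],"fingers": 0.4},{"offset": [0,0,3.4],"rotation": [0,0,0],"fingers": 0.4},{"offset": [0,0,0],"rotation": [0,0,0],"fingers": 0.4}])

```text
t: 2.77
tool_pos: [0.4951, 0.1159, 0.1546]
eef_rot: [0.001, 1.0, -0.0, -0.004]
ft_force: [-0.1, 0.0, 0.3]
grip_width: 0.0514
finger_force: 0.0
```

Call:
carry_out(commands=[{"offset": [0,0,0],"rotation": [0,0,0],"fingers": 1},{"offset": [0,0,0],"rotation": [0,0,0],"fingers": 1},{"offset": [0,0,0],"rotation": [0,0,0],"fingers": 1},{"offset": [0,0,0],"rotation": [0,0,0],"fingers": 1},{"offset": [0,0,0],"rotation": [0,0,0],"fingers": 1}])

```text
t: 3.18
tool_pos: [0.4978, 0.1168, 0.1607]
eef_rot: [0.0, 1.0, 0.0, 0.001]
ft_force: [0.3, 0.0, 0.3]
grip_width: 0.0
finger_force: 0.0
```

```bash
python3 - <<'E'
from h import *
a=pic('top','t1.png');b=pic('side','s1.png')
r=lambda im,x,y,w,h:cv2.resize(im[y:y+h,x:x+w],(400,500),interpolation=cv2.INTER_CUBIC)[:,:,::-1]
cv2.imwrite('pics/c1.png',np.hstack([r(a,150,120,120,150),r(b,240,55,120,150)]))
for q in([.498,.117,.16],[.498,.115,.177]): print(proj(q,'top'),proj(q,'side'))
E
```

```text
[237.04316252 210.58688535] [279.50947264 141.5033054 ]
[236.27792909 210.49622542] [279.13243375 135.87052297]
```

View pics/c1.png

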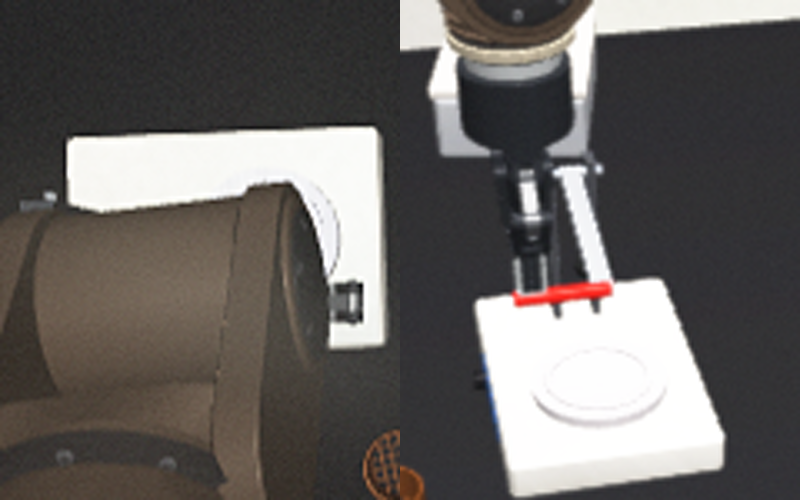

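The arm had sunk to its lower stop (rod end in side view moved from row 137 to 144, so z≈0.152) and the fingers shut above the rod. I'll reopen, go lower and pinch again.

Call:
carry_out(commands=[{"offset": [0,0,-0.5],"rotation": [0,0,0],"fingers": 0.4},{"offset": [0,0,0],"rotation": [0,0,0],"fingers": 0.4},{"offset": [0,0,0],"rotation": [0,0,0],"fingers": 0.4},{"offset": [0,0,1.5],"rotation": [0,0,0],"fingers": 0.4},{"offset": [0,0,1.7],"rotation": [0,0,0],"fingers": 0.4}])

```text
t: 3.7
tool_pos: [0.4979, 0.1166, 0.1328]
eef_rot: [0.0, 1.0, 0.0, 0.001]
ft_force: [1.0, 0.9, -0.5]
grip_width: 0.0516
finger_force: 0.0
```

Call:
carry_out(commands=[{"offset": [0,0,0],"rotation": [0,0,0],"fingers": 1},{"offset": [0,0,0],"rotation": [0,0,0],"fingers": 1},{"offset": [0,0,0],"rotation": [0,0,0],"fingers": 1},{"offset": [0,0,0],"rotation": [0,0,0],"fingers": 1},{"offset": [0,0,0],"rotation": [0,0,0],"fingers": 1}])

```text
t: 4.12
tool_pos: [0.4977, 0.1195, 0.1335]
eef_rot: [0.001, 1.0, 0.002, 0.001]
ft_force: [-2.0, 29.3, 0.6]
grip_width: 0.0109
finger_force: 29.8
```

Call:
carry_out(commands=[{"offset": [0,0.3,0],"rotation": [0,0,0],"fingers": 1},{"offset": [0,0,0],"rotation": [0,0,0],"fingers": 1}])

```text
t: 4.28
tool_pos: [0.4976, 0.1198, 0.1332]
eef_rot: [-0.0, 1.0, -0.0, 0.001]
ft_force: [-0.4, 1.0, -0.5]
grip_width: 0.0105
finger_force: 29.9
```

Call:
carry_out(commands=[{"offset": [0,-0.11,-1.8],"rotation": [0,0,0],"fingers": 1},{"offset": [0,0.11,-1.8],"rotation": [0,0,0],"fingers": 1},{"offset": [0,0.32,-1.77],"rotation": [0,0,0],"fingers": 1},{"offset": [0,0.53,-1.71],"rotation": [0,0,0],"fingers": 1},{"offset": [0,0.73,-1.65],"rotation": [0,0,0],"fingers": 1}])

```text
t: 4.7
tool_pos: [0.4971, 0.135, 0.2209]
eef_rot: [0.0, 1.0, -0.0, -0.0]
ft_force: [0.7, 1.6, -6.8]
grip_width: 0.0108
finger_force: 29.3
```

Call:
carry_out(commands=[{"offset": [0,0.93,-1.54],"rotation": [0,0,0],"fingers": 1},{"offset": [0,1.1,-1.42],"rotation": [0,0,0],"fingers": 1},{"offset": [0,1.27,-1.28],"rotation": [0,0,0],"fingers": 1},{"offset": [0,1.41,-1.12],"rotation": [0,0,0],"fingers": 1},{"offset": [0,1.53,-0.94],"rotation": [0,0,0],"fingers": 1}])

```text
t: 5.12
tool_pos: [0.4965, 0.1964, 0.2852]
eef_rot: [0.001, 1.0, -0.002, -0.0]
ft_force: [-7.3, -9.5, 8.0]
grip_width: 0.0105
finger_force: 30.5
```

Call:
carry_out(commands=[{"offset": [0,1.63,-0.75],"rotation": [0,0,0],"fingers": 1},{"offset": [0,1.72,-0.55],"rotation": [0,0,0],"fingers": 1},{"offset": [0,1.76,-0.34],"rotation": [0,0,0],"fingers": 1},{"offset": [0,1.8,-0.13],"rotation": [0,0,0],"fingers": 1},{"offset": [0,1.79,0.09],"rotation": [0,0,0],"fingers": 1}])

```text
t: 5.53
tool_pos: [0.4961, 0.285, 0.301]
eef_rot: [0.0, 1.0, -0.0, -0.001]
ft_force: [-6.5, -3.6, 4.0]
grip_width: 0.0107
finger_force: 31.9
```

Call:
carry_out(commands=[{"offset": [0,1.7,0.3],"rotation": [0,0,0],"fingers": 1},{"offset": [0,0,0],"rotation": [0,0,0],"fingers": 1},{"offset": [0,0,0],"rotation": [0,0,0],"fingers": 0.4},{"offset": [0,0,0],"rotation": [0,0,0],"fingers": 0.4},{"offset": [0,0,0],"rotation": [0,0,0],"fingers": 0.4}])

```text
t: 5.95
tool_pos: [0.4976, 0.3015, 0.297]
eef_rot: [0.001, 1.0, 0.0, 0.0]
ft_force: [0.1, -0.7, -0.8]
grip_width: 0.0463
finger_force: 0.0
```

Call:
carry_out(commands=[{"offset": [0,0,-3],"rotation": [0,0,0],"fingers": 0.4},{"offset": [0,0,-3],"rotation": [0,0,0],"fingers": 0.3},{"offset": [0.2,-4.1,0],"rotation": [0,0,0],"fingers": 0},{"offset": [0.2,-4.1,0],"rotation": [0,0,0],"fingers": 0},{"offset": [0.2,-4.1,0],"rotation": [0,0,0],"fingers": 0}])

```text
t: 6.37
tool_pos: [0.491, 0.1773, 0.3569]
eef_rot: [0.0, 1.0, 0.0, 0.001]
ft_force: [1.2, 0.1, -0.4]
grip_width: 0.0849
finger_force: 0.0
```

Call:
carry_out(commands=[{"offset": [0.2,-4.1,1],"rotation": [0,0,0],"fingers": 0},{"offset": [0.2,-4.0,1],"rotation": [0,0,0],"fingers": 0},{"offset": [0.2,-4.0,1],"rotation": [0,0,0],"fingers": 0},{"offset": [0.2,-4.0,1],"rotation": [0,0,0],"fingers": 0},{"offset": [0.2,-4.0,1],"rotation": [0,0,0],"fingers": 0}])

```text
t: 6.78
tool_pos: [0.4807, -0.0239, 0.3066]
eef_rot: [0.001, 1.0, -0.0, 0.001]
ft_force: [0.8, -0.3, 0.5]
grip_width: 0.0854
finger_force: 0.0
```

Call:
carry_out(commands=[{"offset": [0.2,-4.0,1],"rotation": [0,0,0],"fingers": 0},{"offset": [0.2,-4.0,1],"rotation": [0,0,0],"fingers": 0},{"offset": [0.2,-4.0,1],"rotation": [0,0,0],"fingers": 0},{"offset": [0.2,-4.0,1],"rotation": [0,0,0],"fingers": 0},{"offset": [0,0,0],"rotation": [0,0,0],"fingers": 0}])

```text
t: 7.2
tool_pos: [0.4721, -0.1875, 0.265]
eef_rot: [0.003, 1.0, -0.0, -0.001]
ft_force: [-0.5, 0.9, -1.0]
grip_width: 0.0855
finger_force: 0.0
```

```bash
python3 - <<'E'
from h import *
a=pic('top','t2.png');b=pic('side','s2.png')
r=lambda im,x,y,w,h:cv2.resize(im[y:y+h,x:x+w],(400,500),interpolation=cv2.INTER_CUBIC)[:,:,::-1]
cv2.imwrite('pics/c2.png',np.hstack([r(a,150,120,120,150),r(b,240,55,120,150)]))
print(ray((368.5,218),.004,'top'),bot.get_state()['tool_pos'])
for l in('shaker_seat','hold_down_grip'):
  for c in('top','side'):print(l,c,find(l,c))
E
```

```text
[ 0.47412184 -0.19486528  0.004     ] [ 0.47258103 -0.18325651  0.26623261]
shaker_seat top [([0.5411, 0.2108, 0.0377], 0.73), ([0.5382, 0.291, 0.2925], 0.24)]
shaker_seat side [([0.5654, 0.1363, 0.0349], 0.9)]
hold_down_grip top []
hold_down_grip side []
```

View pics/c2.png

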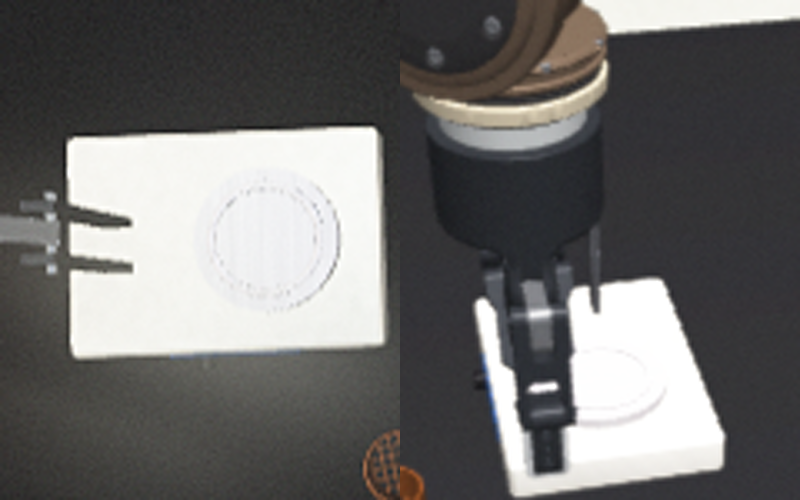

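```bash
python3 - <<'E'
from h import *
def enh(im,x,y,w,h,c,ctr):
    g=cv2.cvtColor(im,cv2.COLOR_BGR2GRAY)[y:y+h,x:x+w].astype(float); g=np.clip((g-150)/105,0,1)**3*255
    o=cv2.cvtColor(cv2.resize(g.astype(np.uint8),(w*8,h*8),interpolation=cv2.INTER_CUBIC),cv2.COLOR_GRAY2BGR)
    for r,z,col in((.044,.049,(0,0,255)),(.038,.045,(0,200,0))):
        P=[((proj([ctr[0]+r*np.cos(t),ctr[1]+r*np.sin(t),z],c)-[x,y])*8+3.5).astype(int) for t in np.linspace(0,6.28,60)]
        for p in P: cv2.circle(o,tuple(int(v) for v in p),1,col,-1)
    return o
a=enh(cv2.imread('pics/t2.png'),205,165,50,55,'top',(.548,.156)); b=enh(cv2.imread('pics/s1.png'),275,142,50,55,'side',(.548,.156))
cv2.imwrite('pics/c3.png',np.hstack([a,b]))
E
```

```text
(no output)
```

View pics/c3.png

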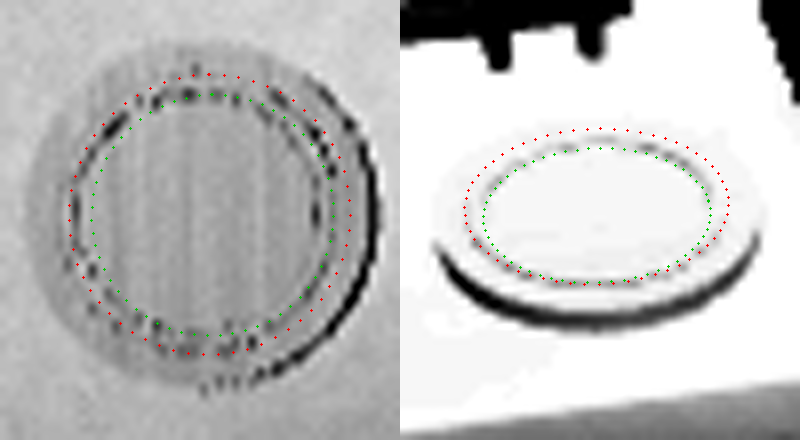

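Call:
carry_out(commands=[{"offset": [-0.1,-1.4,4],"rotation": [0,0,0],"fingers": 0},{"offset": [0,0,4],"rotation": [0,0,0],"fingers": 0},{"offset": [0,0,4],"rotation": [0,0,0],"fingers": 0},{"offset": [0,0,4],"rotation": [0,0,0],"fingers": 0},{"offset": [0,0,3],"rotation": [0,0,0],"fingers": 0}])

```text
t: 7.92
tool_pos: [0.4738, -0.1939, 0.0751]
eef_rot: [-0.0, 1.0, 0.0, -0.0]
ft_force: [0.8, -0.1, -1.0]
grip_width: 0.0857
finger_force: 0.0
```

Call:
carry_out(commands=[{"offset": [0,0,3],"rotation": [0,0,0],"fingers": 0},{"offset": [0,0,2],"rotation": [0,0,0],"fingers": 0},{"offset": [0,0,1],"rotation": [0,0,0],"fingers": 0},{"offset": [0,0,0],"rotation": [0,0,0],"fingers": 0},{"offset": [0,0,0],"rotation": [0,0,0],"fingers": 0}])

```text
t: 8.33
tool_pos: [0.4746, -0.195, 0.0178]
eef_rot: [-0.0, 1.0, -0.0, 0.0]
ft_force: [0.1, 0.8, 0.2]
grip_width: 0.0856
finger_force: 0.0
```

Call:
carry_out(commands=[{"offset": [0,-0.1,1.1],"rotation": [0,0,0],"fingers": 0},{"offset": [0,0,0],"rotation": [0,0,0],"fingers": 1},{"offset": [0,0,0],"rotation": [0,0,0],"fingers": 1},{"offset": [0,0,0],"rotation": [0,0,0],"fingers": 1},{"offset": [0,0,0],"rotation": [0,0,0],"fingers": 1}], squeeze=40)

```text
t: 8.75
tool_pos: [0.4743, -0.1965, 0.0071]
eef_rot: [0.001, 1.0, -0.0, 0.0]
ft_force: [-0.2, 0.4, 6.7]
grip_width: 0.0545
finger_force: 41.3
```

Call:
carry_out(commands=[{"offset": [0,0,0],"rotation": [0,0,0],"fingers": 1}])

```text
t: 8.83
tool_pos: [0.4743, -0.1965, 0.0071]
eef_rot: [0.001, 1.0, -0.0, 0.001]
ft_force: [0.3, 1.3, 6.3]
grip_width: 0.0544
finger_force: 41.3
```

Call:
carry_out(commands=[{"offset": [0,0,-2],"rotation": [0,0,0],"fingers": 1},{"offset": [0,0,-3],"rotation": [0,0,0],"fingers": 1},{"offset": [0,0,-3.2],"rotation": [0,0,0],"fingers": 1},{"offset": [0,0,-3],"rotation": [0,0,0],"fingers": 1},{"offset": [-0.73,3.55,0],"rotation": [0,0,0],"fingers": 1}])

```text
t: 9.25
tool_pos: [0.4834, -0.1651, 0.1236]
eef_rot: [0.002, 1.0, -0.002, 0.004]
ft_force: [1.9, 0.0, -0.9]
grip_width: 0.0544
finger_force: 43.4
```

Call:
carry_out(commands=[{"offset": [-0.73,3.55,0],"rotation": [0,0,0],"fingers": 1},{"offset": [-0.73,3.55,0],"rotation": [0,0,0],"fingers": 1},{"offset": [-0.73,3.55,0],"rotation": [0,0,0],"fingers": 1},{"offset": [-0.73,3.55,0],"rotation": [0,0,0],"fingers": 1},{"offset": [-0.73,3.55,0],"rotation": [0,0,0],"fingers": 1}])

```text
t: 9.67
tool_pos: [0.5181, 0.0182, 0.1188]
eef_rot: [0.001, 1.0, 0.0, 0.0]
ft_force: [1.1, -0.1, -1.5]
grip_width: 0.0544
finger_force: 43.4
```

Call:
carry_out(commands=[{"offset": [-0.73,3.55,0],"rotation": [0,0,0],"fingers": 1},{"offset": [-0.73,3.55,0],"rotation": [0,0,0],"fingers": 1},{"offset": [-0.73,3.2,0],"rotation": [0,0,0],"fingers": 1},{"offset": [-0.73,2.5,0],"rotation": [0,0,0],"fingers": 1},{"offset": [0,1.4,0],"rotation": [0,0,0],"fingers": 1}])

```text
t: 10.08
tool_pos: [0.5481, 0.1612, 0.1187]
eef_rot: [-0.0, 1.0, 0.0, 0.001]
ft_force: [-1.0, -1.0, -2.3]
grip_width: 0.0547
finger_force: 43.4
```

Call:
carry_out(commands=[{"offset": [0,0,0],"rotation": [0,0,0],"fingers": 1},{"offset": [0,0,0],"rotation": [0,0,0],"fingers": 1}])

```text
t: 10.25
tool_pos: [0.5469, 0.1585, 0.1183]
eef_rot: [-0.0, 1.0, -0.0, -0.0]
ft_force: [-0.0, -0.0, -1.1]
grip_width: 0.0547
finger_force: 43.4
```

Call:
carry_out(commands=[{"offset": [0,0,2.5],"rotation": [0,0,0],"fingers": 1},{"offset": [0,0,2],"rotation": [0,0,0],"fingers": 1},{"offset": [0,0,1.1],"rotation": [0,0,0],"fingers": 1},{"offset": [0,0,0],"rotation": [0,0,0],"fingers": 1},{"offset": [0,0,0],"rotation": [0,0,0],"fingers": 1}])

```text
t: 10.67
tool_pos: [0.5474, 0.1576, 0.0623]
eef_rot: [0.001, 1.0, -0.0, -0.0]
ft_force: [-0.2, 0.8, -0.2]
grip_width: 0.0543
finger_force: 43.4
```

Call:
carry_out(commands=[{"offset": [0,0,0.3],"rotation": [0,0,0],"fingers": 1},{"offset": [0,0,0],"rotation": [0,0,0],"fingers": 1},{"offset": [0,0,0],"rotation": [0,0,0],"fingers": 1}])

```text
t: 10.92
tool_pos: [0.5477, 0.1584, 0.06]
eef_rot: [0.001, 1.0, 0.0, 0.001]
ft_force: [0.3, 0.1, -1.6]
grip_width: 0.0545
finger_force: 43.4
```

```bash
python3 - <<'E'
from h import *
a=pic('side','s4.png')
cv2.imwrite('pics/c4.png',cv2.resize(a[120:200,250:350],(600,480),interpolation=cv2.INTER_CUBIC)[:,:,::-1])
E
```

```text
(no output)
```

View pics/c4.png

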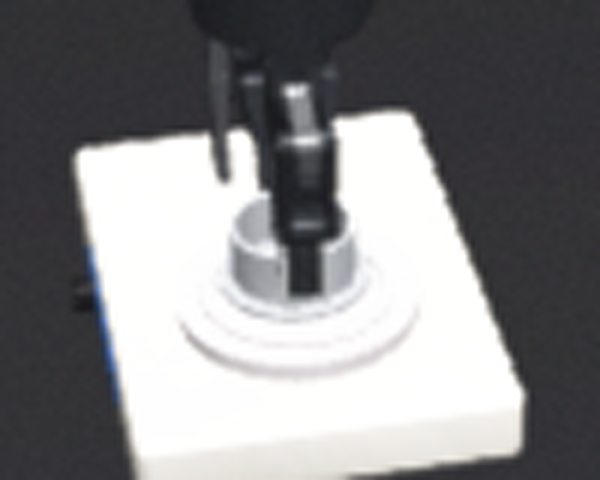

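Call:
carry_out(commands=[{"offset": [0,-0.1,0.4],"rotation": [0,0,0],"fingers": 1},{"offset": [0,0,0.2],"rotation": [0,0,0],"fingers": 1},{"offset": [0,0,0.1],"rotation": [0,0,0],"fingers": 1},{"offset": [0,0,0],"rotation": [0,0,0],"fingers": 1},{"offset": [0,0,0],"rotation": [0,0,0],"fingers": 1}])

```text
t: 11.38
tool_pos: [0.5473, 0.1575, 0.0522]
eef_rot: [0.0, 1.0, -0.0, -0.0]
ft_force: [-1.2, -0.4, 1.5]
grip_width: 0.0546
finger_force: 43.5
```

Call:
carry_out(commands=[{"offset": [0,0,0.05],"rotation": [0,0,0],"fingers": 1},{"offset": [0,0,0],"rotation": [0,0,0],"fingers": 0},{"offset": [0,0,0],"rotation": [0,0,0],"fingers": 0},{"offset": [0,0,0],"rotation": [0,0,0],"fingers": 0},{"offset": [0,0,-2],"rotation": [0,0,0],"fingers": 0}])

```text
t: 11.8
tool_pos: [0.5461, 0.1573, 0.0692]
eef_rot: [0.0, 1.0, -0.0, -0.002]
ft_force: [0.3, -0.1, 0.1]
grip_width: 0.0854
finger_force: 0.0
```

Call:
carry_out(commands=[{"offset": [0,0,-4],"rotation": [0,0,0],"fingers": 0},{"offset": [0,0,-4],"rotation": [0,0,0],"fingers": 0},{"offset": [-0.6,-3.2,0],"rotation": [0,0,0],"fingers": 0},{"offset": [-0.6,-3.2,0],"rotation": [0,0,0],"fingers": 0},{"offset": [-0.6,-3.2,0],"rotation": [0,0,0],"fingers": 0}])

```text
t: 12.22
tool_pos: [0.5656, 0.0608, 0.1526]
eef_rot: [-0.0, 1.0, 0.0, 0.001]
ft_force: [0.3, -0.3, 0.3]
grip_width: 0.0853
finger_force: 0.0
```

Call:
carry_out(commands=[{"offset": [-0.6,-3.2,0],"rotation": [0,0,0],"fingers": 0},{"offset": [-0.6,-3.2,0],"rotation": [0,0,0],"fingers": 0},{"offset": [-0.6,-3.2,2],"rotation": [0,0,0],"fingers": 0},{"offset": [0,0,2],"rotation": [0,0,0],"fingers": 0},{"offset": [0,0,0],"rotation": [0,0,0],"fingers": 0}])

```text
t: 12.63
tool_pos: [0.5819, -0.0359, 0.1086]
eef_rot: [0.002, 1.0, 0.0, -0.002]
ft_force: [-1.1, 0.1, -0.7]
grip_width: 0.0851
finger_force: 0.0
```

```bash
python3 - <<'E'
from h import *
a=pic('top','t5.png');b=pic('side','s5.png')
r=lambda im,x,y:cv2.resize(im[y:y+60,x:x+50],(400,480),interpolation=cv2.INTER_CUBIC)[:,:,::-1]
cv2.imwrite('pics/c5.png',np.hstack([r(a,205,162),r(b,275,137)]))
for c in('top','side'):print(find('pan_mid',c))
print(bot.get_state()['tool_pos'])
E
```

```text
[([0.5459, 0.1564, 0.0461], 0.76)]
[([0.5452, 0.1448, 0.0602], 0.89), ([0.5266, 0.1521, 0.0316], 0.28)]
[ 0.58353626 -0.03368857  0.11266814]
```

View pics/c5.png

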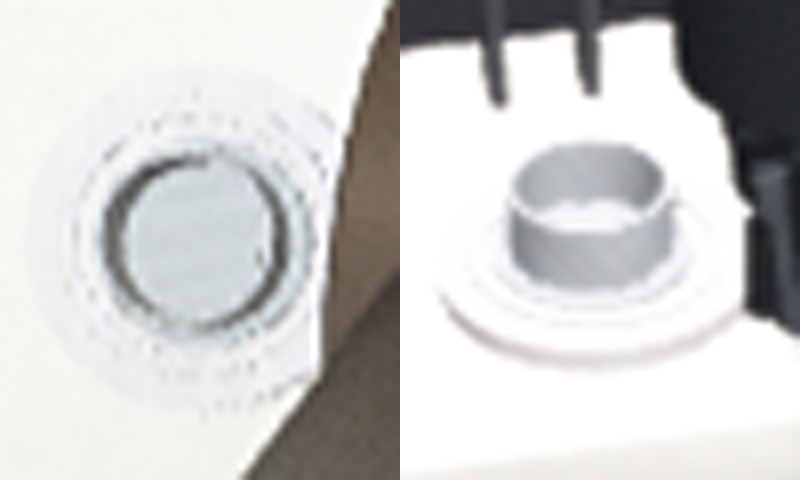

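Pan sits level in the seat (rim around (229,192) in the top view). Next is the fine sieve.

Call:
carry_out(commands=[{"offset": [-0.6,0,3.5],"rotation": [0,0,0],"fingers": 0},{"offset": [0,0,3.5],"rotation": [0,0,0],"fingers": 0},{"offset": [0,0,2.2],"rotation": [0,0,0],"fingers": 0},{"offset": [0,0,0.7],"rotation": [0,0,0],"fingers": 0},{"offset": [0,0,0],"rotation": [0,0,0],"fingers": 0}])

```text
t: 13.25
tool_pos: [0.589, -0.0336, 0.0122]
eef_rot: [-0.0, 1.0, 0.0, -0.001]
ft_force: [0.4, 0.0, -0.4]
grip_width: 0.0855
finger_force: 0.0
```

Call:
carry_out(commands=[{"offset": [0,0,0],"rotation": [0,0,0],"fingers": 1},{"offset": [0,0,0],"rotation": [0,0,0],"fingers": 1},{"offset": [0,0,0],"rotation": [0,0,0],"fingers": 1},{"offset": [0,0,0],"rotation": [0,0,0],"fingers": 1},{"offset": [0,0,0],"rotation": [0,0,0],"fingers": 1}])

```text
t: 13.67
tool_pos: [0.5902, -0.0345, 0.0149]
eef_rot: [0.0, 1.0, -0.0, 0.002]
ft_force: [-1.4, 1.4, 7.8]
grip_width: 0.0532
finger_force: 41.1
```

Call:
carry_out(commands=[{"offset": [0,0,-2],"rotation": [0,0,0],"fingers": 1},{"offset": [0,0,-4],"rotation": [0,0,0],"fingers": 1},{"offset": [0,0,-4],"rotation": [0,0,0],"fingers": 1},{"offset": [0,0,-3.5],"rotation": [0,0,0],"fingers": 1},{"offset": [0.6,2.8,0],"rotation": [0,0,0],"fingers": 1}])

```text
t: 14.08
tool_pos: [0.5869, -0.0094, 0.1557]
eef_rot: [0.002, 1.0, -0.001, 0.006]
ft_force: [0.7, 0.2, -1.9]
grip_width: 0.0531
finger_force: 43.5
```

Call:
carry_out(commands=[{"offset": [0.75,3.6,0],"rotation": [0,0,0],"fingers": 1},{"offset": [0.75,3.6,0],"rotation": [0,0,0],"fingers": 1},{"offset": [0.75,3.6,0],"rotation": [0,0,0],"fingers": 1},{"offset": [0.75,3.1,0],"rotation": [0,0,0],"fingers": 1},{"offset": [0.5,2.2,0],"rotation": [0,0,0],"fingers": 1}])

```text
t: 14.5
tool_pos: [0.5475, 0.157, 0.1491]
eef_rot: [-0.0, 1.0, 0.0, 0.001]
ft_force: [0.3, 0.2, -0.4]
grip_width: 0.0534
finger_force: 43.5
```

Call:
carry_out(commands=[{"offset": [0,0,0],"rotation": [0,0,0],"fingers": 1},{"offset": [0,0,0],"rotation": [0,0,0],"fingers": 1},{"offset": [0,0,0],"rotation": [0,0,0],"fingers": 1}])

```text
t: 14.75
tool_pos: [0.5486, 0.1542, 0.1485]
eef_rot: [0.0, 1.0, 0.0, 0.001]
ft_force: [0.7, -0.9, -1.1]
grip_width: 0.0531
finger_force: 43.5
```

Call:
carry_out(commands=[{"offset": [0.2,0.25,2.5],"rotation": [0,0,0],"fingers": 1},{"offset": [0,0,2],"rotation": [0,0,0],"fingers": 1},{"offset": [0,0,1],"rotation": [0,0,0],"fingers": 1},{"offset": [0,0,0],"rotation": [0,0,0],"fingers": 1},{"offset": [0,0,0],"rotation": [0,0,0],"fingers": 1}])

```text
t: 15.17
tool_pos: [0.5468, 0.1563, 0.093]
eef_rot: [0.001, 1.0, -0.0, -0.0]
ft_force: [0.1, -0.4, -0.7]
grip_width: 0.0531
finger_force: 43.5
```

Call:
carry_out(commands=[{"offset": [0,0,0.3],"rotation": [0,0,0],"fingers": 1},{"offset": [0,0,0.3],"rotation": [0,0,0],"fingers": 1},{"offset": [0,0,0],"rotation": [0,0,0],"fingers": 1},{"offset": [0,0,0],"rotation": [0,0,0],"fingers": 1}])

```text
t: 15.5
tool_pos: [0.5465, 0.157, 0.0871]
eef_rot: [0.0, 1.0, 0.0, 0.0]
ft_force: [0.5, 0.8, -0.7]
grip_width: 0.0535
finger_force: 43.5
```

Call:
carry_out(commands=[{"offset": [0,0,0.2],"rotation": [0,0,0],"fingers": 1},{"offset": [0,0,0.2],"rotation": [0,0,0],"fingers": 1},{"offset": [0,0,0],"rotation": [0,0,0],"fingers": 1},{"offset": [0,0,0],"rotation": [0,0,0],"fingers": 1}])

```text
t: 15.83
tool_pos: [0.5466, 0.1571, 0.0839]
eef_rot: [0.0, 1.0, 0.0, 0.001]
ft_force: [-3.7, -0.4, 13.0]
grip_width: 0.0534
finger_force: 44.8
```

Call:
carry_out(commands=[{"offset": [0,0,0],"rotation": [0,0,0],"fingers": 0},{"offset": [0,0,0],"rotation": [0,0,0],"fingers": 0},{"offset": [0,0,0],"rotation": [0,0,0],"fingers": 0},{"offset": [0,0,-3.5],"rotation": [0,0,0],"fingers": 0},{"offset": [0,0,-3.8],"rotation": [0,0,0],"fingers": 0}])

```text
t: 16.25
tool_pos: [0.5453, 0.1568, 0.1545]
eef_rot: [0.0, 1.0, -0.0, -0.003]
ft_force: [0.6, -0.3, -0.4]
grip_width: 0.0855
finger_force: 0.0
```

Call:
carry_out(commands=[{"offset": [1.61,-2.94,0],"rotation": [0,0,0],"fingers": 0},{"offset": [1.61,-2.94,0],"rotation": [0,0,0],"fingers": 0},{"offset": [1.61,-2.94,0],"rotation": [0,0,0],"fingers": 0},{"offset": [1.61,-2.94,0],"rotation": [0,0,0],"fingers": 0},{"offset": [1.61,-2.94,0],"rotation": [0,0,0],"fingers": 0}])

```text
t: 16.67
tool_pos: [0.4648, 0.0091, 0.1557]
eef_rot: [0.0, 1.0, 0.0, 0.0]
ft_force: [0.6, -0.2, -0.0]
grip_width: 0.0855
finger_force: 0.0
```

Call:
carry_out(commands=[{"offset": [1.61,-2.94,0],"rotation": [0,0,0],"fingers": 0},{"offset": [1.5,-2.94,1],"rotation": [0,0,0],"fingers": 0},{"offset": [0,0,2],"rotation": [0,0,0],"fingers": 0},{"offset": [0,0,0],"rotation": [0,0,0],"fingers": 0},{"offset": [0,0,0],"rotation": [0,0,0],"fingers": 0}])

```text
t: 17.08
tool_pos: [0.4345, -0.0487, 0.1255]
eef_rot: [0.001, 1.0, 0.0, -0.001]
ft_force: [0.8, -0.1, -0.3]
grip_width: 0.0859
finger_force: 0.0
```

```bash
python3 - <<'E'
from h import *
a=pic('top','t6.png');b=pic('side','s6.png')
cv2.imwrite('pics/c6.png',np.hstack([cv2.resize(b[137:197,275:325],(400,480),interpolation=cv2.INTER_CUBIC),cv2.resize(b[180:276,210:290],(400,480),interpolation=cv2.INTER_CUBIC)])[:,:,::-1])
for c in('top','side'):print(find('fine_mid',c),find('pan_mid',c))
print(bot.get_state()['tool_pos'])
E
```

```text
[([0.5485, 0.1579, 0.0784], 0.82)] []
[([0.5433, 0.1573, 0.085], 0.84)] [([0.5428, 0.1329, 0.0525], 0.66)]
[ 0.43501814 -0.04810693  0.12620001]
```

View pics/c6.png

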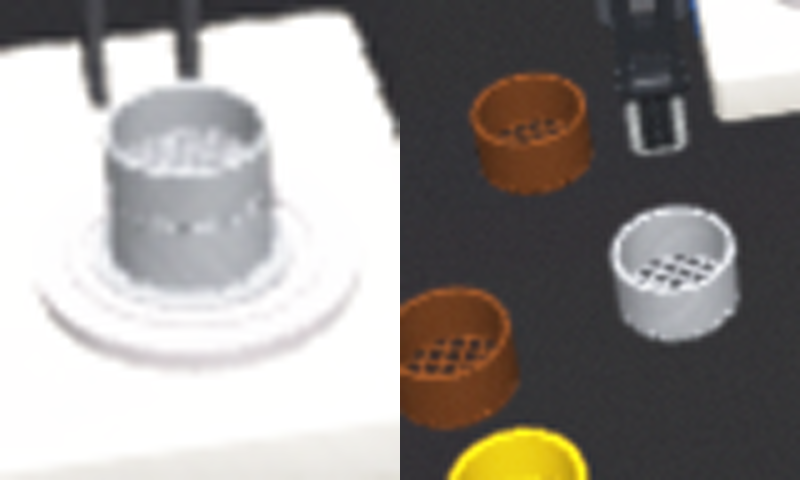

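Fine sieve is seated flush on the pan. The silver wide-mesh ring below the gripper is the coarse sieve, so I'll grasp that now.

Call:
carry_out(commands=[{"offset": [0.1,-0.1,3.5],"rotation": [0,0,0],"fingers": 0},{"offset": [0,0,3.5],"rotation": [0,0,0],"fingers": 0},{"offset": [0,0,2.6],"rotation": [0,0,0],"fingers": 0},{"offset": [0,0,1],"rotation": [0,0,0],"fingers": 0},{"offset": [0,0,0],"rotation": [0,0,0],"fingers": 0}])

```text
t: 17.8
tool_pos: [0.433, -0.0491, 0.0179]
eef_rot: [0.0, 1.0, 0.0, -0.002]
ft_force: [-0.5, 0.3, 0.4]
grip_width: 0.085
finger_force: 0.0
```

Call:
carry_out(commands=[{"offset": [0,0,0],"rotation": [0,0,0],"fingers": 1},{"offset": [0,0,0],"rotation": [0,0,0],"fingers": 1},{"offset": [0,0,0],"rotation": [0,0,0],"fingers": 1},{"offset": [0,0,0],"rotation": [0,0,0],"fingers": 1},{"offset": [0,0,0],"rotation": [0,0,0],"fingers": 1}])

```text
t: 18.22
tool_pos: [0.4342, -0.0497, 0.021]
eef_rot: [0.0, 1.0, -0.0, 0.001]
ft_force: [0.3, 0.9, 7.0]
grip_width: 0.0532
finger_force: 41.7
```

Call:
carry_out(commands=[{"offset": [0,0,-2],"rotation": [0,0,0],"fingers": 1},{"offset": [0,0,-4],"rotation": [0,0,0],"fingers": 1},{"offset": [0,0,-4],"rotation": [0,0,0],"fingers": 1},{"offset": [0,0,-4],"rotation": [0,0,0],"fingers": 1},{"offset": [-1.4,2.6,0],"rotation": [0,0,0],"fingers": 1}])

```text
t: 18.63
tool_pos: [0.4488, -0.0258, 0.167]
eef_rot: [0.002, 1.0, -0.001, 0.005]
ft_force: [1.5, -0.5, -0.6]
grip_width: 0.0533
finger_force: 43.8
```

Call:
carry_out(commands=[{"offset": [-1.7,3.1,0],"rotation": [0,0,0],"fingers": 1},{"offset": [-1.7,3.1,0],"rotation": [0,0,0],"fingers": 1},{"offset": [-1.7,3.1,0],"rotation": [0,0,0],"fingers": 1},{"offset": [-1.7,3.1,0],"rotation": [0,0,0],"fingers": 1},{"offset": [-1.6,3.1,0],"rotation": [0,0,0],"fingers": 1}])

```text
t: 19.05
tool_pos: [0.5323, 0.133, 0.1609]
eef_rot: [0.0, 1.0, 0.0, 0.001]
ft_force: [-0.1, -0.1, -1.4]
grip_width: 0.0539
finger_force: 43.8
```

Call:
carry_out(commands=[{"offset": [-1.4,2.5,0],"rotation": [0,0,0],"fingers": 1},{"offset": [0,0,0],"rotation": [0,0,0],"fingers": 1},{"offset": [0,0,0],"rotation": [0,0,0],"fingers": 1},{"offset": [0,0,0],"rotation": [0,0,0],"fingers": 1}])

```text
t: 19.38
tool_pos: [0.5452, 0.156, 0.1601]
eef_rot: [0.0, 1.0, -0.0, 0.0]
ft_force: [-0.3, -0.2, -0.4]
grip_width: 0.0536
finger_force: 43.8
```

Call:
carry_out(commands=[{"offset": [-0.1,0.1,2],"rotation": [0,0,0],"fingers": 1},{"offset": [0,0,1.5],"rotation": [0,0,0],"fingers": 1},{"offset": [0,0,0.5],"rotation": [0,0,0],"fingers": 1},{"offset": [0,0,0],"rotation": [0,0,0],"fingers": 1},{"offset": [0,0,0],"rotation": [0,0,0],"fingers": 1}])

```text
t: 19.8
tool_pos: [0.5468, 0.1566, 0.1203]
eef_rot: [0.001, 1.0, 0.0, 0.0]
ft_force: [1.1, 0.6, -1.9]
grip_width: 0.0535
finger_force: 43.7
```

Call:
carry_out(commands=[{"offset": [0,0,0.3],"rotation": [0,0,0],"fingers": 1},{"offset": [0,0,0.2],"rotation": [0,0,0],"fingers": 1},{"offset": [0,0,0],"rotation": [0,0,0],"fingers": 1},{"offset": [0,0,0],"rotation": [0,0,0],"fingers": 1}])

```text
t: 20.13
tool_pos: [0.5469, 0.1572, 0.115]
eef_rot: [0.0, 1.0, 0.0, 0.0]
ft_force: [-0.9, -0.5, -0.6]
grip_width: 0.0535
finger_force: 43.7
```

Call:
carry_out(commands=[{"offset": [0,0,0.2],"rotation": [0,0,0],"fingers": 1},{"offset": [0,0,0.2],"rotation": [0,0,0],"fingers": 1},{"offset": [0,0,0],"rotation": [0,0,0],"fingers": 1},{"offset": [0,0,0],"rotation": [0,0,0],"fingers": 1}])

```text
t: 20.47
tool_pos: [0.5471, 0.1573, 0.112]
eef_rot: [0.0, 1.0, 0.0, 0.001]
ft_force: [-3.7, -1.3, 14.1]
grip_width: 0.0534
finger_force: 45.3
```

Call:
carry_out(commands=[{"offset": [0,0,0],"rotation": [0,0,0],"fingers": 0},{"offset": [0,0,0],"rotation": [0,0,0],"fingers": 0},{"offset": [0,0,0],"rotation": [0,0,0],"fingers": 0},{"offset": [0,0,-3.5],"rotation": [0,0,0],"fingers": 0},{"offset": [0,0,-3.8],"rotation": [0,0,0],"fingers": 0}])

```text
t: 20.88
tool_pos: [0.5458, 0.157, 0.1825]
eef_rot: [0.0, 1.0, -0.0, -0.003]
ft_force: [-0.1, -0.5, 0.4]
grip_width: 0.0855
finger_force: 0.0
```

Call:
carry_out(commands=[{"offset": [-0.7,-3.47,0],"rotation": [0,0,0],"fingers": 0},{"offset": [-0.7,-3.47,0],"rotation": [0,0,0],"fingers": 0},{"offset": [-0.7,-3.47,0],"rotation": [0,0,0],"fingers": 0.2},{"offset": [-0.7,-3.47,0],"rotation": [0,0,0],"fingers": 0.4},{"offset": [-0.7,-3.47,1],"rotation": [0,0,0],"fingers": 0.4}])

```text
t: 21.3
tool_pos: [0.5825, -0.0179, 0.175]
eef_rot: [0.0, 1.0, -0.0, 0.001]
ft_force: [1.7, 0.0, 1.0]
grip_width: 0.0523
finger_force: 0.0
```

Call:
carry_out(commands=[{"offset": [-0.7,-3.47,1],"rotation": [0,0,0],"fingers": 0.4},{"offset": [-0.7,-3.47,1],"rotation": [0,0,0],"fingers": 0.4},{"offset": [-0.7,-3.47,1],"rotation": [0,0,0],"fingers": 0.4},{"offset": [-0.7,-3.47,1],"rotation": [0,0,0],"fingers": 0.4},{"offset": [-0.7,-3.47,1],"rotation": [0,0,0],"fingers": 0.4}])

```text
t: 21.72
tool_pos: [0.6165, -0.1916, 0.1229]
eef_rot: [0.0, 1.0, 0.0, -0.0]
ft_force: [1.0, 0.1, 0.7]
grip_width: 0.0511
finger_force: 0.0
```

Call:
carry_out(commands=[{"offset": [0,0,1],"rotation": [0,0,0],"fingers": 0.4},{"offset": [0,0,0],"rotation": [0,0,0],"fingers": 0.4},{"offset": [0,0,0],"rotation": [0,0,0],"fingers": 0.4},{"offset": [0,0,0],"rotation": [0,0,0],"fingers": 0.4}])

```text
t: 22.05
tool_pos: [0.6165, -0.1888, 0.1141]
eef_rot: [-0.0, 1.0, 0.0, 0.0]
ft_force: [0.1, 0.0, 0.4]
grip_width: 0.0513
finger_force: 0.0
```

```bash
python3 - <<'E'
from h import *
b=pic('side','s7.png')
cv2.imwrite('pics/c7.png',np.hstack([cv2.resize(b[125:197,270:330],(400,480),interpolation=cv2.INTER_CUBIC),cv2.resize(b[204:300,315:395],(400,480),interpolation=cv2.INTER_CUBIC)])[:,:,::-1])
print(find('coarse_mid','side'),find('fine_mid','side'),find('lid_mid','side'))
print(bot.get_state()['tool_pos'])
E
```

```text
[([0.3741, 0.056, 0.0278], 0.93), ([0.5482, 0.1471, 0.1158], 0.76), ([0.3599, -0.1688, 0.0238], 0.74), ([0.3281, -0.0813, 0.0201], 0.71)] [] [([0.6166, -0.1986, 0.0081], 0.88)]
[ 0.61678024 -0.18895261  0.11449733]
```

View pics/c7.png

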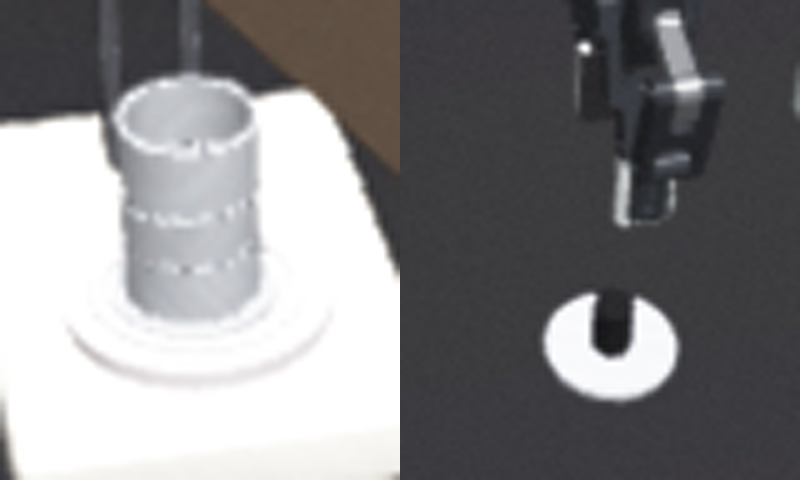

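Coarse sieve is seated and the stack is straight. Next I'll grasp the lid by its knob.

Call:
carry_out(commands=[{"offset": [-0.05,-0.05,3.5],"rotation": [0,0,0],"fingers": 0.4},{"offset": [0,0,3.3],"rotation": [0,0,0],"fingers": 0.4},{"offset": [0,0,2],"rotation": [0,0,0],"fingers": 0.4},{"offset": [0,0,0.9],"rotation": [0,0,0],"fingers": 0.4},{"offset": [0,0,0],"rotation": [0,0,0],"fingers": 0.4}])

```text
t: 22.67
tool_pos: [0.6164, -0.1896, 0.0152]
eef_rot: [0.0, 1.0, 0.001, -0.001]
ft_force: [0.0, 0.3, -0.4]
grip_width: 0.0511
finger_force: 0.0
```

Call:
carry_out(commands=[{"offset": [0,0,0],"rotation": [0,0,0],"fingers": 1},{"offset": [0,0,0],"rotation": [0,0,0],"fingers": 1},{"offset": [0,0,0],"rotation": [0,0,0],"fingers": 1},{"offset": [0,0,0],"rotation": [0,0,0],"fingers": 1},{"offset": [0,0,0],"rotation": [0,0,0],"fingers": 1}])

```text
t: 23.08
tool_pos: [0.6178, -0.1905, 0.0185]
eef_rot: [0.0, 1.0, -0.0, 0.001]
ft_force: [-0.9, 1.5, 5.4]
grip_width: 0.016
finger_force: 39.0
```

Call:
carry_out(commands=[{"offset": [0,0,-2],"rotation": [0,0,0],"fingers": 1},{"offset": [0,0,-4],"rotation": [0,0,0],"fingers": 1},{"offset": [0,0,-4],"rotation": [0,0,0],"fingers": 1},{"offset": [0,0,-4],"rotation": [0,0,0],"fingers": 1},{"offset": [0.6,2.8,-3],"rotation": [0,0,0],"fingers": 1}])

```text
t: 23.5
tool_pos: [0.6121, -0.1655, 0.1909]
eef_rot: [0.002, 1.0, -0.001, 0.002]
ft_force: [0.2, 0.6, -0.2]
grip_width: 0.0165
finger_force: 39.2
```

Call:
carry_out(commands=[{"offset": [0.7,3.5,-2],"rotation": [0,0,0],"fingers": 1},{"offset": [0.7,3.5,0],"rotation": [0,0,0],"fingers": 1},{"offset": [0.7,3.5,0],"rotation": [0,0,0],"fingers": 1},{"offset": [0.7,3.5,0],"rotation": [0,0,0],"fingers": 1},{"offset": [0.7,3.5,0],"rotation": [0,0,0],"fingers": 1}])

```text
t: 23.92
tool_pos: [0.5755, 0.0142, 0.2078]
eef_rot: [0.001, 1.0, -0.0, 0.001]
ft_force: [0.5, -0.1, -1.6]
grip_width: 0.0162
finger_force: 39.2
```

Call:
carry_out(commands=[{"offset": [0.7,3.5,0],"rotation": [0,0,0],"fingers": 1},{"offset": [0.7,3.5,0],"rotation": [0,0,0],"fingers": 1},{"offset": [0.7,3.5,0],"rotation": [0,0,0],"fingers": 1},{"offset": [0.7,2.8,0],"rotation": [0,0,0],"fingers": 1},{"offset": [0.2,1.0,0],"rotation": [0,0,0],"fingers": 1}])

```text
t: 24.33
tool_pos: [0.5451, 0.1589, 0.2076]
eef_rot: [-0.001, 1.0, 0.0, 0.0]
ft_force: [0.8, -0.3, -1.9]
grip_width: 0.0166
finger_force: 39.2
```

Call:
carry_out(commands=[{"offset": [0,0,0],"rotation": [0,0,0],"fingers": 1},{"offset": [0,0,0],"rotation": [0,0,0],"fingers": 1},{"offset": [0,0,0],"rotation": [0,0,0],"fingers": 1},{"offset": [0,0,0],"rotation": [0,0,0],"fingers": 1}])

```text
t: 24.67
tool_pos: [0.5467, 0.1545, 0.2069]
eef_rot: [0.001, 1.0, -0.0, 0.0]
ft_force: [0.7, 0.2, -1.6]
grip_width: 0.0164
finger_force: 39.2
```

Call:
carry_out(commands=[{"offset": [0,0.2,2.5],"rotation": [0,0,0],"fingers": 1},{"offset": [0,0,2.3],"rotation": [0,0,0],"fingers": 1},{"offset": [0,0,1],"rotation": [0,0,0],"fingers": 1},{"offset": [0,0,0],"rotation": [0,0,0],"fingers": 1},{"offset": [0,0,0],"rotation": [0,0,0],"fingers": 1}])

```text
t: 25.08
tool_pos: [0.5466, 0.1572, 0.1489]
eef_rot: [0.001, 1.0, -0.0, -0.0]
ft_force: [0.4, -0.2, -0.1]
grip_width: 0.0162
finger_force: 39.2
```

Call:
carry_out(commands=[{"offset": [0,0,0.2],"rotation": [0,0,0],"fingers": 1},{"offset": [0,0,0.2],"rotation": [0,0,0],"fingers": 1},{"offset": [0,0,0],"rotation": [0,0,0],"fingers": 1},{"offset": [0,0,0],"rotation": [0,0,0],"fingers": 1}])

```text
t: 25.42
tool_pos: [0.5465, 0.1578, 0.1452]
eef_rot: [0.0, 1.0, 0.0, 0.0]
ft_force: [0.2, 0.1, -0.2]
grip_width: 0.0157
finger_force: 39.2
```

Call:
carry_out(commands=[{"offset": [0,0,0.2],"rotation": [0,0,0],"fingers": 1},{"offset": [0,0,0.2],"rotation": [0,0,0],"fingers": 1},{"offset": [0,0,0],"rotation": [0,0,0],"fingers": 1},{"offset": [0,0,0],"rotation": [0,0,0],"fingers": 1}])

```text
t: 25.75
tool_pos: [0.5465, 0.1578, 0.1414]
eef_rot: [0.0, 1.0, 0.0, 0.001]
ft_force: [-0.8, -0.5, 7.0]
grip_width: 0.0163
finger_force: 40.0
```

Call:
carry_out(commands=[{"offset": [0,0,0.1],"rotation": [0,0,0],"fingers": 1},{"offset": [0,0,0],"rotation": [0,0,0],"fingers": 1},{"offset": [0,0,0],"rotation": [0,0,0],"fingers": 1}])

```text
t: 26.0
tool_pos: [0.5467, 0.1578, 0.1413]
eef_rot: [0.0, 1.0, 0.0, 0.001]
ft_force: [-3.3, -0.7, 16.3]
grip_width: 0.0161
finger_force: 41.0
```

Call:
carry_out(commands=[{"offset": [0,0,-0.1],"rotation": [0,0,0],"fingers": 0.4},{"offset": [0,0,0],"rotation": [0,0,0],"fingers": 0.4},{"offset": [0,0,0],"rotation": [0,0,0],"fingers": 0.4},{"offset": [0,0,-3],"rotation": [0,0,0],"fingers": 0.4},{"offset": [0,0,-4],"rotation": [0,0,0],"fingers": 0.4}])

```text
t: 26.42
tool_pos: [0.545, 0.1575, 0.2086]
eef_rot: [0.0, 1.0, -0.001, -0.003]
ft_force: [-0.2, -0.2, -0.2]
grip_width: 0.0511
finger_force: 0.0
```

Call:
carry_out(commands=[{"offset": [0,0,-4],"rotation": [0,0,0],"fingers": 0.4},{"offset": [0,0,-4],"rotation": [0,0,0],"fingers": 0.4},{"offset": [0,0,-4],"rotation": [0,0,0],"fingers": 0.4},{"offset": [0,0,-4],"rotation": [0,0,0],"fingers": 0.4},{"offset": [1.2,3.6,0],"rotation": [0,0,0],"fingers": 0.4}])

```text
t: 26.83
tool_pos: [0.5372, 0.1909, 0.3782]
eef_rot: [0.003, 1.0, 0.001, 0.006]
ft_force: [0.8, 1.0, 0.5]
grip_width: 0.0514
finger_force: 0.0
```

Call:
carry_out(commands=[{"offset": [1.2,3.6,0],"rotation": [0,0,0],"fingers": 0.4},{"offset": [1.2,3.6,0],"rotation": [0,0,0],"fingers": 0.4},{"offset": [1.3,3.6,0],"rotation": [0,0,0],"fingers": 0.4},{"offset": [0,0,0],"rotation": [0,0,0],"fingers": 0.4},{"offset": [0,0,0],"rotation": [0,0,0],"fingers": 0.4}])

```text
t: 27.25
tool_pos: [0.4966, 0.3033, 0.3703]
eef_rot: [-0.001, 1.0, -0.0, -0.0]
ft_force: [-0.2, 0.6, -0.4]
grip_width: 0.0513
finger_force: 0.0
```

```bash
python3 - <<'E'
from h import *
b=pic('side','s8.png')
cv2.imwrite('pics/c8.png',cv2.resize(b[40:200,240:360],(450,600),interpolation=cv2.INTER_CUBIC)[:,:,::-1])
print(find('lid_mid','side'),find('lid_mid','side'),find('hold_down_grip','side'))
print(bot.get_state()['tool_pos'])
E
```

```text
[([0.548, 0.1467, 0.128], 0.65)] [([0.548, 0.1467, 0.128], 0.65)] [([0.545, 0.2846, 0.2751], 0.58)]
[0.49789566 0.30078159 0.37059814]
```

View pics/c8.png

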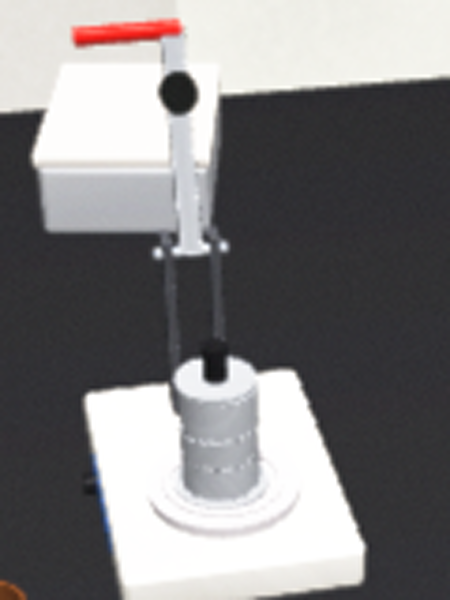

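```bash
python3 - <<'E'
from h import *
for q in(1.5,1.6,1.7,1.8,1.9):
    y,z=.2688-.15*np.cos(q),.170+.15*np.sin(q); print(q,round(y,3),round(z,3),proj([.4976,y,z],'side'))
E
```

```text
1.5 0.258 0.32 [267.92318263  53.97130674]
1.6 0.273 0.32 [267.30447088  51.52801743]
1.7 0.288 0.319 [266.75347921  49.74861713]
1.8 0.303 0.316 [266.27471541  48.63247005]
1.9 0.317 0.312 [265.8713139   48.16904492]
```

Lid is level on the stack and the arm stands at about q=1.75. I'll descend on the handle and pinch it.

Call:
carry_out(commands=[{"offset": [0,-0.1,3],"rotation": [0,0,0],"fingers": 0.4},{"offset": [0,0,3],"rotation": [0,0,0],"fingers": 0.4},{"offset": [0,0,1.3],"rotation": [0,0,0],"fingers": 0.4},{"offset": [0,0,0],"rotation": [0,0,0],"fingers": 0.4},{"offset": [0,0,0],"rotation": [0,0,0],"fingers": 0.6}], squeeze=30)

```text
t: 27.87
tool_pos: [0.498, 0.2999, 0.2979]
eef_rot: [0.001, 1.0, -0.0, -0.0]
ft_force: [0.1, 0.5, 0.4]
grip_width: 0.0405
finger_force: 0.0
```

Call:
carry_out(commands=[{"offset": [0,0,0],"rotation": [0,0,0],"fingers": 1},{"offset": [0,0,0],"rotation": [0,0,0],"fingers": 1},{"offset": [0,0,0],"rotation": [0,0,0],"fingers": 1},{"offset": [0,0,0],"rotation": [0,0,0],"fingers": 1},{"offset": [0,0,0],"rotation": [0,0,0],"fingers": 1}])

```text
t: 28.28
tool_pos: [0.498, 0.301, 0.2992]
eef_rot: [0.0, 1.0, 0.001, 0.001]
ft_force: [0.9, 1.3, 6.5]
grip_width: 0.0105
finger_force: 29.4
```

Call:
carry_out(commands=[{"offset": [0,-1.59,-0.26],"rotation": [0,0,0],"fingers": 1},{"offset": [0,-1.79,-0.09],"rotation": [0,0,0],"fingers": 1},{"offset": [0,-1.8,0.13],"rotation": [0,0,0],"fingers": 1},{"offset": [0,-1.76,0.34],"rotation": [0,0,0],"fingers": 1},{"offset": [0,-1.72,0.55],"rotation": [0,0,0],"fingers": 1}])

```text
t: 28.7
tool_pos: [0.4987, 0.2139, 0.2925]
eef_rot: [0.0, 1.0, 0.001, 0.003]
ft_force: [7.0, 2.7, -2.7]
grip_width: 0.0108
finger_force: 30.1
```

Call:
carry_out(commands=[{"offset": [0,-1.63,0.75],"rotation": [0,0,0],"fingers": 1},{"offset": [0,-1.53,0.94],"rotation": [0,0,0],"fingers": 1},{"offset": [0,-1.41,1.12],"rotation": [0,0,0],"fingers": 1},{"offset": [0,-1.27,1.28],"rotation": [0,0,0],"fingers": 1},{"offset": [0,-1.1,1.42],"rotation": [0,0,0],"fingers": 1}])

```text
t: 29.12
tool_pos: [0.4989, 0.1442, 0.2368]
eef_rot: [0.0, 1.0, 0.0, 0.003]
ft_force: [8.2, 5.0, -0.5]
grip_width: 0.0109
finger_force: 30.0
```

Call:
carry_out(commands=[{"offset": [0,-0.93,1.54],"rotation": [0,0,0],"fingers": 1},{"offset": [0,-0.73,1.65],"rotation": [0,0,0],"fingers": 1},{"offset": [0,-0.53,1.71],"rotation": [0,0,0],"fingers": 1},{"offset": [0,-0.2,1.0],"rotation": [0,0,0],"fingers": 1},{"offset": [0,-0.1,0.6],"rotation": [0,0,0],"fingers": 1}])

```text
t: 29.53
tool_pos: [0.4989, 0.1197, 0.1707]
eef_rot: [0.001, 1.0, 0.0, 0.002]
ft_force: [7.2, 2.8, 0.4]
grip_width: 0.0112
finger_force: 29.5
```

Call:
carry_out(commands=[{"offset": [0,-0.05,0.4],"rotation": [0,0,0],"fingers": 1},{"offset": [0,0,0.4],"rotation": [0,0,0],"fingers": 1},{"offset": [0,0,0],"rotation": [0,0,0],"fingers": 1},{"offset": [0,0,0],"rotation": [0,0,0],"fingers": 1}])

```text
t: 29.87
tool_pos: [0.4988, 0.1191, 0.1634]
eef_rot: [0.0, 1.0, -0.0, 0.002]
ft_force: [6.2, -2.8, -2.7]
grip_width: 0.0109
finger_force: 29.4
```

Call:
carry_out(commands=[{"offset": [0,0,0.3],"rotation": [0,0,0],"fingers": 1},{"offset": [0,0,0.3],"rotation": [0,0,0],"fingers": 1},{"offset": [0,0,0.2],"rotation": [0,0,0],"fingers": 1},{"offset": [0,0,0],"rotation": [0,0,0],"fingers": 1},{"offset": [0,0,0],"rotation": [0,0,0],"fingers": 1}])

```text
t: 30.28
tool_pos: [0.4988, 0.119, 0.1555]
eef_rot: [0.0, 1.0, -0.0, 0.002]
ft_force: [6.3, -4.2, -1.1]
grip_width: 0.0106
finger_force: 29.6
```

Call:
carry_out(commands=[{"offset": [0,0,0.2],"rotation": [0,0,0],"fingers": 1},{"offset": [0,0,0.2],"rotation": [0,0,0],"fingers": 1},{"offset": [0,0,0.1],"rotation": [0,0,0],"fingers": 1},{"offset": [0,0,0],"rotation": [0,0,0],"fingers": 1}])

```text
t: 30.62
tool_pos: [0.4991, 0.1189, 0.1535]
eef_rot: [0.0, 1.0, -0.0, 0.003]
ft_force: [-6.2, -7.2, 36.4]
grip_width: 0.0107
finger_force: 33.3
```

Call:
carry_out(commands=[{"offset": [0,0,-0.25],"rotation": [0,0,0],"fingers": 1},{"offset": [0,0,0],"rotation": [0,0,0],"fingers": 0.4},{"offset": [0,0,0],"rotation": [0,0,0],"fingers": 0.4},{"offset": [0,0,0],"rotation": [0,0,0],"fingers": 0.4},{"offset": [0,0,0],"rotation": [0,0,0],"fingers": 0.4}])

```text
t: 31.03
tool_pos: [0.4971, 0.1194, 0.1521]
eef_rot: [0.0, 1.0, 0.0, -0.0]
ft_force: [-0.5, -0.3, -0.1]
grip_width: 0.0509
finger_force: 0.0
```

Call:
carry_out(commands=[{"offset": [0,0,-2],"rotation": [0,0,0],"fingers": 0.4},{"offset": [0,0,-4],"rotation": [0,0,0],"fingers": 0.4},{"offset": [0,0,-4],"rotation": [0,0,0],"fingers": 0.4},{"offset": [0,0,-4],"rotation": [0,0,0],"fingers": 0.4},{"offset": [0,0,-4],"rotation": [0,0,0],"fingers": 0.4}])

```text
t: 31.45
tool_pos: [0.4967, 0.1194, 0.3341]
eef_rot: [0.0, 1.0, 0.0, -0.0]
ft_force: [0.2, 0.2, 0.2]
grip_width: 0.0512
finger_force: 0.0
```

Call:
carry_out(commands=[{"offset": [0,0,0],"rotation": [0,0,0],"fingers": 0.4},{"offset": [0,0,0],"rotation": [0,0,0],"fingers": 0.4},{"offset": [0,0,0],"rotation": [0,0,0],"fingers": 0.4},{"offset": [0,0,0],"rotation": [0,0,0],"fingers": 0.4},{"offset": [0,0,0],"rotation": [0,0,0],"fingers": 0.4}])

```text
t: 31.87
tool_pos: [0.4969, 0.1193, 0.331]
eef_rot: [0.0, 1.0, -0.0, -0.001]
ft_force: [0.8, -0.1, -0.3]
grip_width: 0.0514
finger_force: 0.0
```

```bash
python3 - <<'E'
from h import *
b=pic('side','s9.png')
cv2.imwrite('pics/c9.png',cv2.resize(b[80:200,250:350],(600,600),interpolation=cv2.INTER_CUBIC)[:,:,::-1])
for q in(-.05,0,.05,.1): print(q,proj([.482,.2688-.15*np.cos(q),.17+.15*np.sin(q)],'side'))
E
```

```text
-0.05 [272.72263479 140.88706481]
0 [272.48817938 138.25800754]
0.05 [272.23456201 135.51998308]
0.1 [271.96236277 132.68067038]
```

View pics/c9.png

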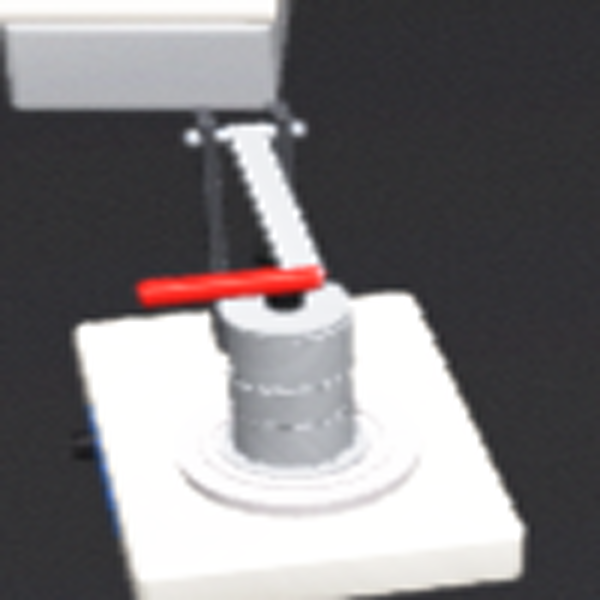

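The rod end at (273,138) matches q≈0, the foot rests on the knob, the stack is straight and the gripper is clear. I'll hand in now.

```bash
python3 -c "
from workcell import bot
print(bot.job_done())"
```

```text
the job is handed in; nothing more can be done
None
```

The pan, fine sieve, coarse sieve and lid are stacked on the shaker and looked straight in the last picture, with the hold-down arm level and its foot on the lid's knob. I handed the job in at about 32 s, but no verdict was returned.

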